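Tip the brass weight out of its tray

TASK

Fetch the brass pattern weight from its tilting tray: lift the tray by its red tab so that the weight slides down into the open pick-up corner at the low end, and lower the tray flat again. Then pick the weight up there and lay it flat on the middle of the red notebook, without pushing the notebook away.

Things in the scene. Friction and masses are not known exactly. Their poses are not given: they have to be found in the camera images.
- brass_weight: flat brass-coloured disc, 40 mm across, 6 mm thick, about 60 g; origin: centre of its underside, z up. It starts in the walled channel of one of two like tilting trays (a steel-coloured disc lies in the other, no part of the job). The channel leaves only 2 mm on each side of it, no room for fingers: it can be grasped only in the pick-up corner.
- brass_tray_tab (a point): grip point of the red upright tab (12 mm wide in y, 14 mm in x, 34 mm high) at the end of the tray with the brass weight: on its mid-line, 12 mm under its top, 46 mm above the worktop when flat. Fingers have room on both y sides down to 20 mm above the worktop; the tray's end wall is 16 mm off in -x. Turns with the tray: x along it away from the corner, y across it, z up.
- brass_tray_corner (a point): pick-up corner of that tray: where the centre of the weight's underside comes to rest against a shallow V stop; same axes as the tab point, which is at (140, 0, 20) mm from here. 26 mm above the worktop. The floor here is a 24 mm wide tongue without side walls: the weight juts out 8 mm on both y sides, to be pinched along y, and fingers have free room there from 6 mm above the worktop.
- brass_tray (a joint): tilt of that tray, rad: 0 flat, grows as the tab is lifted, stop at 0.6. The hinge axis runs along y, 4 mm under the corner point. The 50 mm wide tray is slick, its channel walls 12 mm high: the weight starts sliding at 0.16 to 0.26; at 0.4 or more it is in the corner in about 1 s. Lifting takes 1 to 2 N; the hinge is damped and the tray sinks flat in about 1 s if let go.
- notebook: small dark red notebook lying shut on the worktop, loose, 110 g, 92 mm (its x) by 126 mm (its y) by 16 mm thick; origin at the centre of its underside, z up: its top is 16 mm above the worktop.
There are look-alikes about, which are no part of the job. What is meant by the brass_weight is not green or pink, and is the smaller of those in its own colour.

How it is judged:
By the outcome, as a careful person would: the job done as asked, in the order asked, and still so for the second after the job is handed in, with the robot touching nothing.
It also fails if it takes over 54 s, if anything falls off the work surface, if the arm or the gripper's body presses on something with over 40 N, if the wrist force passes 120 N, or if a joint passes its speed limit or range.

ROBOT

A 6-joint arm with a two-finger parallel gripper is mounted at the origin on a cart in front of the work surface, level with it; the furniture and walls round the work are solid. World frame = base frame: x ahead of the robot, y to its left, z up, the work surface at z = 0. Lengths are in mm, angles in rad, forces in N, time in s.
With the tool pointing down it reaches from about 350 to 975 mm from the base axis. Payload 17.4 kg.
Tool frame: the origin (TCP) lies on the centre line of the jaws, within the pads' length; the fingertips stand 11 mm ahead of it and the grasp point (between the pads) lies 8 mm behind it; z points along the fingers, y is the line along which they close (so a half turn about z gives the same grasp; the last joint's range is limited). The gripper opens to 85 mm and grips with 20 to 120 N. Pads are 22 mm wide; open, the fingers measure 114 mm over their backs; the gripper's body (76 mm by 85 mm) begins 54 mm behind the grasp point. The pads swing forward as they close: fully open they stand 13 mm farther back than shut.
Start: joints at [-0.038, 0.116, 1.442, -0, 1.584, -0.038], TCP at [675.006, -0.009, 242.303] pointing down, gripper open.
Joint ranges: [-2.83, 2.83], [-0.83, 2.19], [0.07, 2.5], [-1.14, 4.28], [0.01, 3], [-2.97, 2.97]. Speed limits (rad/s): [1.89, 1.89, 2.22, 3.14, 3.14, 3.14].

INTERFACE

Orientations are given as a unit quaternion [w, x, y, z].
In Python, from cell import arm gives the robot as it stands.
- The arm moves only by the shell command python3 -m creep 'ROWS'. ROWS is JSON, a list of rows, each an object with "dp": the shift along the tool's x, y, z in cm, a list of three; "spin": the turn about the tool's z in degrees; "fingers": the opening, from -1 (shut) to 1 (fully open), so that 0 is half open. A call has 1 to 5 rows; each row shifts and turns the commanded pose from where the row before left it, along the tool's axes as they then stand; what a row does not reach is not made up. A row lasts 1/10 s, in which the tool goes at most 50 mm and 8.59 degrees, less where a joint would pass 70% of its speed; a pose out of reach is approached as far as the arm can. A call is refused whole if a number of a shift passes 5 or a number of a turn 8.59, either way. A call with a gripper value outside its range is refused whole. The fingers move at their own pace and stop on an object; the grip force is fixed at half the most. Time passes only in rows, so rows that do not move let the fingers close. It gives the time, the measured TCP pose, the force, the opening and the grip force at its end, in the units of the state.
- arm.read_state(): the state, without advancing time (a new reading comes with each control period).
- arm.capture(name): name is "scene" or "side" or "wrist"; returns a dict with "image" (420x560x3 uint8, red, green, blue), "depth" (420x560 float32, mm along the optical axis (not along the pixel's ray), 0 where there is no reading), "fov_y" (degrees; the focal length in pixels is half the picture's height over the tangent of half this angle, whatever the lens; pixels are square), "cx", "cy" (the principal point, pixels), "k1" (the pictures are not rectified: a ray, as slopes to the right and down, at radius r is drawn at 1 + k1 r^2 times it, then the intrinsics apply), "world_from_camera" (4x4, takes a point from camera to world coordinates); the wrist camera has in their place "mount" (4x4, takes a point from camera to tool coordinates, whose origin is the TCP and whose axes are the flange's). Camera axes: x right, y up, looking along -z (the intrinsics and any distortion apply to the point x, -y, -z); pixel columns grow to the right and rows downward; lengths in mm; the calibration is good to about 2 mm. A picture is of the moment at which its call begins: read the wrist's pose just before it.
- arm.hand_in(): hands the job in; it is judged then, once.
Trained networks look in a picture, given as the dict that the camera call returned (one of the last four; its "shot" number tells which), for a name from the list of things; names that differ only in an ending like _2 or _b are one class to them, and where a whole thing is asked for, a point or a joint stands for the part that bears it (a point fixed in the world has none). Each returns a list of dicts, best first, with "p" (0 to 1); they miss things now and then, are a little off and sometimes report something else, mostly with a low value. They report only what shows in the picture. A call takes as long as a camera call. They do not tell look-alikes from the thing itself.
- arm.outline_of(picture, name): "region" (420x560 bool, what is visible of it) and "point" ([column, row] as shares, 0 to 1, of the picture: columns of its width, rows of its height, amid what is visible of it).
- arm.mark_of(picture, name): "point" ([column, row] as shares, 0 to 1, of the picture: columns of its width, rows of its height: a listed point, or the origin of a listed thing).
The state is a dict: "clock": time; "joint_pos": joint angles; "joint_vel": joint speeds; "effort": joint torques, N m; "position": TCP position; "orientation": TCP orientation; "force": force on the tool from outside, world axes, zero at the start; "torque": the same for the moment, N m; "opening": finger opening in mm; "gripper_force": force on a finger pad.
Only numpy, scipy, OpenCV 4.12 (cv2) and the standard library are available. Lean on these libraries where they do the work, as an engineer would, in place of code of your own. Each camera call takes 0.05 s, during which the arm holds its last target. There are 200 camera calls.

## Working session

There is one attempt and no reset: what is moved stays moved. The work goes in short steps, Python scripts to look and compute and a shell command to move; the robot and the scene stay as the last step left them, time stands still between calls to the robot, and variables do not carry over. Pictures are saved under pics/ and viewed, at most 10 in all, crops included, and the job is handed in when it is done.

```bash
mkdir -p pics; ls; cat > h.py <<'E'
import numpy as np, cv2
from scipy.spatial.transform import Rotation as R
from cell import arm
def T_wc(c, st=None):
    if 'world_from_camera' in c: return np.array(c['world_from_camera'])
    q=st['orientation']; T=np.eye(4); T[:3,:3]=R.from_quat([q[1],q[2],q[3],q[0]]).as_matrix(); T[:3,3]=st['position']
    return T@np.array(c['mount'])
def f_of(c): return c['image'].shape[0]/2/np.tan(np.radians(c['fov_y'])/2)
def rays(c,px):
    f=f_of(c); px=np.atleast_2d(np.asarray(px,float))
    K=np.array([[f,0,c['cx']],[0,f,c['cy']],[0,0,1.]])
    u=cv2.undistortPoints(px.reshape(-1,1,2),K,np.array([c['k1'],0,0,0,0.])).reshape(-1,2)
    return np.c_[u[:,0],-u[:,1],-np.ones(len(u))]
def on_plane(c,px,z,st=None):
    T=T_wc(c,st); d=rays(c,px)@T[:3,:3].T; o=T[:3,3]
    return o+d*((z-o[2])/d[:,2])[:,None]
def cloud(c,mask,st=None):
    v,u=np.nonzero(mask&(c['depth']>0)); T=T_wc(c,st)
    P=rays(c,np.c_[u,v])*c['depth'][v,u][:,None]
    return P@T[:3,:3].T+T[:3,3]
def px(c,p): return [p[0]*c['image'].shape[1],p[1]*c['image'].shape[0]]
def save(c,n): cv2.imwrite('pics/'+n,cv2.cvtColor(c['image'],cv2.COLOR_RGB2BGR))
E
python3 - <<'E'
from h import *
Z={'brass_weight':26,'brass_tray_tab':46,'brass_tray_corner':26,'notebook':0}
for n in ['scene','side','wrist']:
    st=arm.read_state(); c=arm.capture(n); save(c,n+'0.png'); print(n,f_of(c),c['cx'],c['cy'],c['k1'])
    for k in Z:
        for d in arm.mark_of(c,k)[:4]:
            p=px(c,d['point']); print(' mark',k,round(d['p'],2),np.round(p,1),np.round(on_plane(c,p,Z[k],st)[0],1))
    for k in ['brass_weight','notebook','brass_tray']:
        for d in arm.outline_of(c,k)[:4]:
            P=cloud(c,d['region'],st); col=c['image'][d['region']].mean(0)
            print(' out',k,round(d['p'],2),np.round(px(c,d['point'])),d['region'].sum(),np.round(np.median(P,0),1) if len(P) else None, np.round(np.ptp(P,axis=0)) if len(P) else '', col.round())
E
```

```text
pics
scene 534.5122518754051 284.212539927751 210.45978911765565 0.015486004134057187
 mark brass_weight 0.83 [379.9 208.6] [516.4  14.   26. ]
 mark brass_weight 0.67 [324.8 275.9] [414.9 193.8  26. ]
 mark brass_weight 0.66 [297.1 181.2] [660.2 120.5  26. ]
 mark brass_weight 0.59 [337.2 213.2] [541.2  95.3  26. ]
 mark brass_tray_tab 0.86 [319.5 190.6] [594.3 105.8  46. ]
 mark brass_tray_corner 0.63 [359.7 237.9] [466.   91.8  26. ]
 mark notebook 0.66 [189.6 313.4] [460.8 422.3   0. ]
 out brass_weight 0.78 [340. 211.] 230 [529.4  95.9  32.4] [39. 36. 11.] [193. 160.  74.]
 out brass_weight 0.76 [298. 180.] 371 [687.1 102.    8.6] [56. 52. 13.] [214. 139. 173.]
 out brass_weight 0.69 [325. 278.] 331 [424.1 183.9   6.4] [41. 39. 13.] [ 43. 182.  79.]
 out brass_weight 0.61 [380. 205.] 397 [535.2  -9.1   8. ] [52. 55. 13.] [182. 148.  62.]
 out notebook 0.86 [187. 314.] 3973 [450.6 429.4  15.6] [114. 137.  23.] [122.  56.  60.]
 out brass_tray 0.72 [343. 221.] 1534 [520.6  94.9  27.5] [202.  79.  61.] [153. 145. 145.]
side 455.93079755939914 282.28494729267527 209.44386749219487 -
[... 1238 characters left out ...]
  96.9  26. ]
 mark brass_weight 0.73 [173.9 184.7] [554.   -5.4  26. ]
 mark brass_weight 0.64 [84.7 97.3] [468.5  90.2  26. ]
 mark brass_tray_tab 0.83 [211.7  87.1] [608.8  98.7  46. ]
 mark brass_tray_corner 0.9 [84.  98.5] [467.5  89.1  26. ]
 out brass_weight 0.96 [144.  99.] 1257 [535.2  94.1  31.5] [41. 39. 10.] [248. 234. 147.]
 out brass_weight 0.76 [47. 11.] 950 [430.5 176.3   5.3] [40. 27. 10.] [ 71. 232. 123.]
 out brass_weight 0.69 [170. 185.] 1356 [543.5 -10.5   7.2] [51. 50. 12.] [246. 227. 117.]
 out brass_weight 0.59 [294.  88.] 1932 [692.3  98.9   7.6] [55. 52. 13.] [254. 232. 248.]
 out brass_tray 0.79 [129.  96.] 5435 [531.   94.1  25.7] [197.  60.  61.] [237. 230. 234.]
```

View pics/scene0.png

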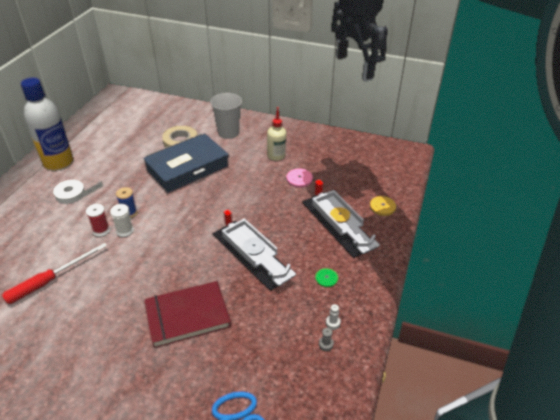

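View pics/wrist0.png

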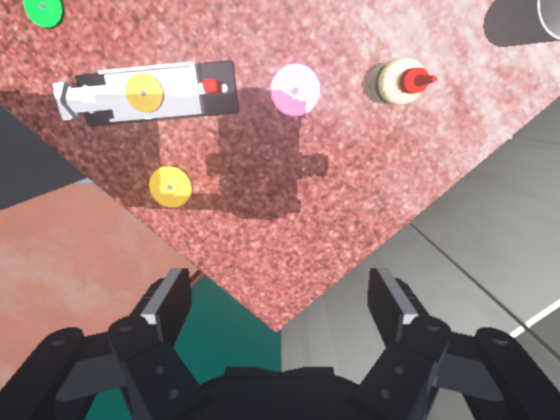

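```bash
python3 - <<'E'
from h import *
# tab cloud: reddish and z in 34..62 ; tray direction
for n in ['scene','side','wrist']:
    st=arm.read_state(); c=arm.capture(n); I=c['image'].astype(int)
    red=(I[...,0]>1.8*I[...,1])&(I[...,0]>1.8*I[...,2])&(I[...,0]>90)
    k,l,s,ce=cv2.connectedComponentsWithStats(red.astype(np.uint8))
    for i in range(1,k):
        if s[i,4]<40: continue
        P=cloud(c,l==i,st); print(n,ce[i].round(),s[i,4],np.percentile(P,[3,50,97],axis=0).round(1).tolist())
    # depth-based tab: points z 50..60 near (605,99)
    P=cloud(c,np.ones(red.shape,bool),st)
    m=(abs(P[:,2]-54)<6)&(np.hypot(P[:,0]-605,P[:,1]-99)<25)
    if m.sum(): print('  tab',m.sum(),P[m].min(0).round(1),P[m].max(0).round(1))
    for d in arm.outline_of(c,'notebook')[:1]:
        Q=cloud(c,d['region'],st); Q=Q[(Q[:,2]>13)&(Q[:,2]<19)]
        print('  nb',cv2.minAreaRect(Q[:,:2].astype(np.float32)),np.median(Q[:,2]))
print(arm.read_state()['position'],arm.read_state()['orientation'],arm.read_state()['clock'])
E
```

```text
scene [277. 120.] 95 [[779.5, 96.8, 83.1], [786.2, 105.2, 93.1], [794.7, 113.5, 116.7]]
scene [318. 186.] 119 [[598.1, 58.2, -0.8], [604.9, 102.7, 44.8], [673.4, 107.5, 58.6]]
scene [228. 216.] 90 [[595.9, 289.1, 32.6], [599.9, 296.1, 51.7], [609.8, 300.2, 59.7]]
scene [ 99. 223.] 210 [[702.7, 499.3, 13.2], [705.7, 511.5, 32.0], [711.5, 522.9, 48.3]]
scene [ 27. 286.] 723 [[603.3, 610.7, 10.8], [616.7, 650.4, 21.6], [633.3, 685.4, 26.5]]
scene [192. 309.] 2744 [[415.1, 369.1, 13.3], [454.8, 417.8, 15.6], [498.4, 465.0, 18.0]]
scene [153. 320.] 449 [[424.7, 470.2, 13.9], [462.3, 480.5, 16.4], [504.0, 490.9, 18.5]]
  tab 52 [597.2  95.8  48. ] [612.9 107.6  59.3]
  nb ((458.35174560546875, 427.65997314453125), (126.1966781616211, 92.88349151611328), 82.29320526123047) 15.783492239173768
side [220. 129.] 100 [[780.9, 98.9, 82.1], [788.5, 106.1, 93.9], [797.8, 113.7, 118.3]]
side [290. 171.] 120 [[600.1, 25.2, -0.9], [607.9, 104.2, 41.4], [653.5, 107.7, 59.4]]
side [240. 224.] 109 [[597.8, 289.3, 26.7], [602.9, 297.9, 48.5], [612.3, 301.0, 59.1]]
side [116. 283.] 272 [[704.7, 501.6, 12.9], [708.1, 516.9, 32.2], [719.5, 525.4, 48.3]]
side [271. 312.] 2785 [[415.4, 367.8, 13.5], [456.5, 418.4, 15.6], [501.0, 464.7, 17.6]]
side [246. 337.] 556 [[425.5, 468.7, 14.0], [465.2, 479.8, 16.1], [507.5, 490.4, 18.0]]
side [ 91. 376.] 944 [[604.6, 611.6, 12.8], [619.0, 653.8, 22.6], [636.7, 688.2, 26.2]]
  tab 41 [599.3  93.5  48.2] [612.7 106.9  59.9]
  nb ((459.6515808105469, 426.7742919921875), (127.03217315673828, 91.35391998291016), 82.94916534423828) 15.667730730256267
wrist [417.  80.] 587 [[782.6, 93.5, 86.7], [789.6, 101.5, 93.1], [798.4, 110.8, 121.8]]
wrist [210.  85.] 187 [[595.6, 93.8, 6.1], [609.6, 100.0, 56.8], [615.4, 108.8, 58.5]]
  tab 203 [601.2  93.2  48.1] [615.8 105.6  59. ]
[6.75016704e+02 1.19717045e-04 2.42311613e+02] [6.87310715e-06 7.07102703e-01 7.07110859e-01 8.59858701e-06] 1.5
```

The scene view shows the brass tray at about (340,215), with its small disc at (340,213) and red tab at (319,187). The larger brass look-alike lies on the worktop at (383,205), and the notebook is at (188,313). In the wrist view the tray runs from the corner at (75,100) to the tab at (210,85). The tray is yawed about 4°, so I'll spin about +86° and move above the tab.

```bash
python3 -m creep '[{"dp":[2.5,-1.6,1],"spin":0,"fingers":1},{"dp":[2.5,-1.6,2],"spin":0,"fingers":1},{"dp":[2.5,-1.6,2],"spin":0,"fingers":1},{"dp":[2.5,-1.7,1],"spin":0,"fingers":1},{"dp":[0,0,0],"spin":8,"fingers":1}]'
python3 -m creep '[{"dp":[0,0,1],"spin":8.5,"fingers":0.5},{"dp":[0,0,1],"spin":8.5,"fingers":0.5},{"dp":[0,0,1],"spin":8.5,"fingers":0.5},{"dp":[0,0,1],"spin":8.5,"fingers":0.5},{"dp":[0,0,1],"spin":8.5,"fingers":0.5}]'
python3 -m creep '[{"dp":[0,0,0],"spin":8.5,"fingers":0.5},{"dp":[0,0,0],"spin":8.5,"fingers":0.5},{"dp":[0,0,0],"spin":8.5,"fingers":0.5},{"dp":[0,0,0],"spin":8.5,"fingers":0.5},{"dp":[0,0,0],"spin":1.5,"fingers":0.5}]'
cat > look.py <<'E'
from h import *
import sys
st=arm.read_state(); c=arm.capture('wrist'); save(c,sys.argv[1])
q=st['orientation']; M=R.from_quat([q[1],q[2],q[3],q[0]]).as_matrix()
print('t',st['clock'],'pos',np.round(st['position'],1),'toolx',M[:,0].round(3),'open',st['opening'])
for k,z in {'brass_tray_tab':46,'brass_tray_corner':26,'brass_weight':26,'notebook':16}.items():
    for d in arm.mark_of(c,k)[:3]:
        p=px(c,d['point']); print(' ',k,round(d['p'],2),np.round(p),np.round(on_plane(c,p,z,st)[0],1))
for d in arm.outline_of(c,'brass_weight')[:3]:
    P=cloud(c,d['region'],st); print('  disc',round(d['p'],2),np.round(np.median(P,0),1) if len(P) else '', (P.min(0).round(),P.max(0).round()) if len(P) else '')
P=cloud(c,np.ones(c['depth'].shape,bool),st)
m=(abs(P[:,2]-54)<6)&(np.hypot(P[:,0]-607,P[:,1]-100)<22)
if m.sum(): print('  tab',m.sum(),np.percentile(P[m],[2,98],axis=0).round(1).tolist())
E
python3 look.py w1.png
```

```text
clock: 2.0
position: [607.9, 102.3, 180.7]
orientation: [-0.001, 0.754, 0.657, -0.001]
force: [-0.1, -1.2, -0.4]
opening: 85.5
gripper_force: 0.0
clock: 2.5
position: [610.0, 100.0, 132.0]
orientation: [0.0, 0.942, 0.335, 0.0]
force: [0.3, -0.2, 0.6]
opening: 64.3
gripper_force: 0.0
clock: 3.0
position: [610.0, 100.0, 132.3]
orientation: [0.0, 0.999, 0.033, 0.0]
force: [-0.2, 0.2, 0.2]
opening: 64.0
gripper_force: 0.0
t 3.0 pos [610.  100.  132.3] toolx [ 0.998  0.066 -0.   ] open 64.04156027238442
  brass_tray_tab 0.96 [278. 225.] [606.7  99.9  46. ]
  brass_tray_corner 0.79 [282. 350.] [470.8  87.5  26. ]
  brass_weight 0.94 [287. 104.] [692.9  99.1  26. ]
  brass_weight 0.91 [281. 291.] [535.6  92.5  26. ]
  brass_weight 0.67 [390. 276.] [556.9  -1.3  26. ]
  disc 0.93 [693.9  98.1   7.6] (array([665.,  70.,  -2.]), array([721., 125.,  10.]))
  disc 0.83 [536.6  95.   31.3] (array([511.,  75.,  24.]), array([554., 114.,  33.]))
  disc 0.76 [549.8 -16.    7.3] (array([518., -42.,  -1.]), array([621.,  57., 150.]))
  tab 333 [[602.7, 94.6, 49.0], [615.7, 106.1, 58.2]]
```

Tab at about (608,100); the tool is over it. Descend with a small +x bias so the pads clear the end wall when tilted, then grip.

```bash
python3 -m creep '[{"dp":[0.1,0,2],"spin":0,"fingers":0.2},{"dp":[0,0,2.5],"spin":0,"fingers":0},{"dp":[0,0,2.4],"spin":0,"fingers":-0.2},{"dp":[0,0,1.5],"spin":0,"fingers":-0.2},{"dp":[0,0,0.5],"spin":0,"fingers":-0.2}]'
python3 -m creep '[{"dp":[0,0,0],"spin":0,"fingers":-1},{"dp":[0,0,0],"spin":0,"fingers":-1},{"dp":[0,0,0],"spin":0,"fingers":-1},{"dp":[0,0,0],"spin":0,"fingers":-1},{"dp":[0,0,0],"spin":0,"fingers":-1}]'
python3 -c "
import numpy as np
for t in np.arange(0,.46,.043): print(round(t,3),np.round([140*np.cos(t)-24*np.sin(t)-140,140*np.sin(t)+24*np.cos(t)-24],1))"
```

```text
clock: 3.8
position: [610.4, 100.0, 41.7]
orientation: [0.0, 0.999, 0.035, -0.001]
force: [0.2, 0.6, -0.0]
opening: 33.8
gripper_force: 0.0
clock: 4.3
position: [611.4, 100.3, 44.2]
orientation: [-0.0, 0.999, 0.035, 0.001]
force: [0.2, 4.3, 4.4]
opening: 10.3
gripper_force: 61.1
0.0 [0. 0.]
0.043 [-1.2  6. ]
0.086 [-2.6 11.9]
0.129 [-4.3 17.8]
0.172 [-6.2 23.6]
0.215 [-8.3 29.3]
0.258 [-10.8  34.9]
0.301 [-13.4  40.4]
0.344 [-16.3  45.8]
0.387 [-19.4  51.1]
0.43 [-22.7  56.2]
```

```bash
python3 -m creep '[{"dp":[-0.12,0,-0.6],"spin":0,"fingers":-1},{"dp":[-0.14,0,-0.6],"spin":0,"fingers":-1},{"dp":[-0.17,0,-0.6],"spin":0,"fingers":-1},{"dp":[-0.19,0,-0.58],"spin":0,"fingers":-1},{"dp":[-0.21,0,-0.57],"spin":0,"fingers":-1}]'
python3 -m creep '[{"dp":[-0.25,0,-0.56],"spin":0,"fingers":-1},{"dp":[-0.26,0,-0.55],"spin":0,"fingers":-1},{"dp":[-0.29,0,-0.54],"spin":0,"fingers":-1},{"dp":[-0.31,0,-0.53],"spin":0,"fingers":-1},{"dp":[-0.33,0,-0.52],"spin":0,"fingers":-1}]'
for i in 1 2; do python3 -m creep '[{"dp":[0,0,0],"spin":0,"fingers":-1},{"dp":[0,0,0],"spin":0,"fingers":-1},{"dp":[0,0,0],"spin":0,"fingers":-1},{"dp":[0,0,0],"spin":0,"fingers":-1},{"dp":[0,0,0],"spin":0,"fingers":-1}]'; done
python3 look.py w2.png
```

```text
clock: 4.8
position: [601.9, 99.5, 72.6]
orientation: [-0.0, 0.999, 0.035, -0.001]
force: [-5.0, 4.5, -5.7]
opening: 10.8
gripper_force: 58.4
clock: 5.3
position: [587.2, 98.4, 99.2]
orientation: [0.0, 0.999, 0.035, -0.001]
force: [-5.1, 2.3, -9.0]
opening: 11.1
gripper_force: 58.4
clock: 5.8
position: [587.3, 98.4, 99.2]
orientation: [0.0, 0.999, 0.035, -0.001]
force: [-5.2, 2.9, -6.8]
opening: 10.5
gripper_force: 59.5
clock: 6.3
position: [587.3, 98.4, 99.2]
orientation: [0.0, 0.999, 0.035, -0.001]
force: [-4.3, 3.9, -6.1]
opening: 10.8
gripper_force: 59.5
t 6.3 pos [587.3  98.4  99.2] toolx [ 0.998  0.07  -0.003] open 10.805569997214986
  brass_tray_tab 0.63 [278. 284.] [553.1  96.5  46. ]
  brass_tray_corner 0.6 [278. 360.] [467.8  90.5  26. ]
  brass_weight 0.94 [409. 269.] [560.   -1.5  26. ]
  brass_weight 0.7 [287.  67.] [691.  100.4  26. ]
  brass_weight 0.61 [182. 365.] [456.8 170.9  26. ]
  notebook 0.46 [280. 286.] [533.2  93.1  16. ]
  disc 0.83 [544.3 -11.3   7.2] (array([510., -44.,  -2.]), array([568.,  14.,  10.]))
  disc 0.81 [476.7  89.9  34.5] (array([457.,  75.,  27.]), array([598., 105., 161.]))
  disc 0.79 [694.1  98.1   7.6] (array([666.,  70.,  -2.]), array([720., 125.,  10.]))
```

View pics/w2.png

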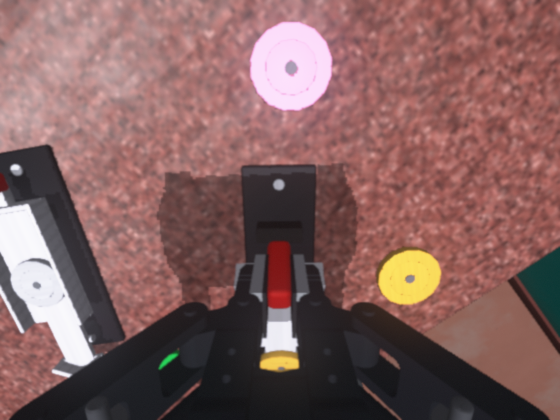

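The red tab is held at (278,275) with the tray tilted, and the brass disc has slid to the low end at (280,362). I'll wait briefly, then lower along the same arc.

```bash
python3 -m creep '[{"dp":[0,0,0],"spin":0,"fingers":-1},{"dp":[0,0,0],"spin":0,"fingers":-1},{"dp":[0,0,0],"spin":0,"fingers":-1},{"dp":[0.16,0,0.26],"spin":0,"fingers":-1},{"dp":[0.17,0,0.26],"spin":0,"fingers":-1}]'
python3 -m creep '[{"dp":[0.31,0,0.53],"spin":0,"fingers":-1},{"dp":[0.29,0,0.54],"spin":0,"fingers":-1},{"dp":[0.26,0,0.55],"spin":0,"fingers":-1},{"dp":[0.25,0,0.56],"spin":0,"fingers":-1},{"dp":[0.21,0,0.57],"spin":0,"fingers":-1}]'
python3 -m creep '[{"dp":[0.19,0,0.58],"spin":0,"fingers":-1},{"dp":[0.17,0,0.6],"spin":0,"fingers":-1},{"dp":[0.14,0,0.6],"spin":0,"fingers":-1},{"dp":[0.06,0,0.3],"spin":0,"fingers":-1},{"dp":[0.06,0,0.2],"spin":0,"fingers":-1}]'
python3 -m creep '[{"dp":[0,0,0],"spin":0,"fingers":-1},{"dp":[0,0,0],"spin":0,"fingers":-0.6},{"dp":[0,0,0],"spin":0,"fingers":-0.3},{"dp":[0,0,0],"spin":0,"fingers":0},{"dp":[0,0,0],"spin":0,"fingers":0}]'
```

```text
clock: 7.1
position: [590.5, 98.7, 94.3]
orientation: [0.0, 0.999, 0.035, -0.001]
force: [-10.5, 3.0, -2.8]
opening: 10.7
gripper_force: 60.2
clock: 7.6
position: [605.7, 99.8, 67.6]
orientation: [-0.0, 0.999, 0.035, 0.001]
force: [3.6, 5.9, 4.9]
opening: 10.7
gripper_force: 61.7
clock: 8.1
position: [612.4, 100.4, 45.1]
orientation: [-0.0, 0.999, 0.035, 0.002]
force: [5.6, 5.6, 5.6]
opening: 10.5
gripper_force: 63.2
clock: 8.6
position: [610.9, 99.9, 44.1]
orientation: [0.0, 0.999, 0.035, -0.0]
force: [0.9, -0.2, 1.1]
opening: 42.7
gripper_force: 0.0
```

Tab released. Rise and move back to look at the corner.

```bash
python3 -m creep '[{"dp":[0,0,-2],"spin":0,"fingers":0},{"dp":[0,0,-3],"spin":0,"fingers":0.4},{"dp":[0,0,-4],"spin":0,"fingers":0.4},{"dp":[-2,0,-2],"spin":0,"fingers":0.4},{"dp":[-4,0,0],"spin":0,"fingers":0.4}]'
python3 -m creep '[{"dp":[-3,0,0],"spin":0,"fingers":0.4},{"dp":[-2,0,0],"spin":0,"fingers":0.4},{"dp":[0,0,0],"spin":0,"fingers":0.4}]'
python3 look.py w3.png
python3 - <<'E'
from h import *
for n in ['scene','side']:
    c=arm.capture(n)
    for d in arm.outline_of(c,'brass_weight'):
        P=cloud(c,d['region']); print(n,round(d['p'],2),np.median(P,0).round(1),P.min(0).round(),P.max(0).round())
    for d in arm.mark_of(c,'brass_tray_corner')[:1]+arm.mark_of(c,'brass_tray_tab')[:1]: print(d['p'],on_plane(c,px(c,d['point']),26).round(1))
E
```

```text
clock: 9.1
position: [552.7, 95.9, 157.6]
orientation: [-0.0, 0.999, 0.035, 0.002]
force: [1.5, 0.6, 0.2]
opening: 59.8
gripper_force: 0.0
clock: 9.4
position: [499.6, 92.2, 154.6]
orientation: [0.0, 0.999, 0.035, 0.0]
force: [0.8, -0.0, -1.0]
opening: 60.0
gripper_force: 0.0
t 9.4 pos [499.6  92.2 154.6] toolx [0.998 0.07  0.001] open 59.99827185002866
  brass_tray_tab 0.88 [277.  68.] [606.6 101.1  46. ]
  brass_weight 0.93 [396. 159.] [545.6  -3.3  26. ]
  brass_weight 0.65 [281. 240.] [464.7  87.6  26. ]
  brass_weight 0.65 [188. 257.] [441.6 173.2  26. ]
  disc 0.73 [431.4 182.1   5.4] (array([404., 129.,  -2.]), array([509., 201., 159.]))
  disc 0.65 [470.6  89.2  31.3] (array([450.,  70.,   4.]), array([489., 108.,  33.]))
  disc 0.65 [543.6 -11.1   7.2] (array([515., -38.,  -2.]), array([568.,  14.,  10.]))
  tab 363 [[601.0, 94.7, 50.3], [614.8, 105.1, 58.4]]
scene 0.97 [536.8  -9.2   8.2] [513. -37.   1.] [564.  14.  12.]
scene 0.86 [687.  100.8   8.5] [661.  73.  -2.] [729. 126.  13.]
scene 0.76 [423.8 184.    6.2] [405. 160.  -1.] [445. 202.  10.]
scene 0.55 [466.2  90.9  32.6] [449.  72.  24.] [485. 109.  36.]
0.75 [[465.2  91.5  26. ]]
0.75 [[629.5  83.9  26. ]]
side 0.67 [467.9  91.8  32.7] [450.  70.  26.] [487. 110.  36.]
side 0.6 [538.5  -8.1   8.4] [516. -36.  -0.] [565.  15.  12.]
0.88 [[479.9  83.2  26. ]]
0.81 [[623.8  76.9  26. ]]
```

View pics/w3.png

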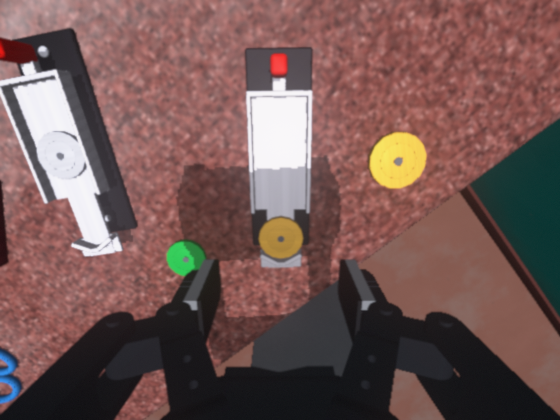

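The disc at (281,240) sits in the pick-up corner, with the tray flat. I'll check where the fingertips stand in the tool frame at the current opening before descending.

```bash
python3 -m creep '[{"dp":[-1.6,-0.03,1],"spin":0,"fingers":0},{"dp":[-1.5,-0.02,2],"spin":0,"fingers":-0.05},{"dp":[0,0,2],"spin":0,"fingers":-0.05},{"dp":[0,0,0],"spin":0,"fingers":-0.05}]'
cat > tips.py <<'E'
from h import *
st=arm.read_state(); c=arm.capture('wrist'); Tw=T_wc(c,st); M=np.array(c['mount'])
P=cloud(c,np.ones(c['depth'].shape,bool),st); Q=(np.c_[P,np.ones(len(P))]@np.linalg.inv(Tw).T@M.T)[:,:3]
print(st['clock'],st['opening'],np.round(st['position'],1))
for s in (1,-1):
    m=(s*Q[:,1]>3)&(s*Q[:,1]<70)&(abs(Q[:,0])<25)&(Q[:,2]<18)&(Q[:,2]>-60)
    a=Q[m]; print(s,m.sum(),'z',np.percentile(a[:,2],[95,98,99.5,100]).round(1),'y',np.percentile(s*a[:,1],[0,2]).round(1),'x',np.percentile(a[:,0],[1,99]).round(1))
for d in arm.outline_of(c,'brass_weight')[:3]:
    X=cloud(c,d['region'],st); print(np.median(X,0).round(1))
E
python3 tips.py
```

```text
clock: 10.5
position: [469.1, 90.6, 102.1]
orientation: [0.0, 0.999, 0.035, -0.002]
force: [-0.1, -0.4, -0.3]
opening: 40.6
gripper_force: 0.0
10.5 40.648549210808895 [469.1  90.6 102.1]
1 9230 z [-5.5  1.1  6.2 10.8] y [15.3 19.4] x [-10.6  17.8]
-1 9238 z [-5.8  1.1  5.9 11.2] y [14.9 18.9] x [-10.7  17.8]
[542.9 -11.4   7.2]
[430.1 180.1   5.3]
[470.5  88.8  31.3]
```

```bash
python3 -m creep '[{"dp":[0,0,0],"spin":0,"fingers":0.45},{"dp":[0,0,0],"spin":0,"fingers":0.45},{"dp":[0,0,2],"spin":0,"fingers":0.45},{"dp":[0,0,2],"spin":0,"fingers":0.45},{"dp":[0,0,1.5],"spin":0,"fingers":0.45}]'
python3 -m creep '[{"dp":[0,0,1],"spin":0,"fingers":0.45},{"dp":[0,0,0.4],"spin":0,"fingers":0.4},{"dp":[0,0,0],"spin":0,"fingers":0.2},{"dp":[0,0,0],"spin":0,"fingers":-0.2},{"dp":[0,0,0],"spin":0,"fingers":-0.6}]'
python3 -m creep '[{"dp":[0,0,0],"spin":0,"fingers":-0.6},{"dp":[0,0,0],"spin":0,"fingers":-0.6}]'
```

```text
clock: 11.1
position: [470.4, 90.7, 48.7]
orientation: [0.0, 0.999, 0.035, 0.0]
force: [-0.1, -0.1, 0.3]
opening: 61.6
gripper_force: 0.0
clock: 11.6
position: [470.9, 90.8, 36.5]
orientation: [-0.0, 0.999, 0.035, 0.001]
force: [-0.7, 0.5, 4.3]
opening: 36.6
gripper_force: 59.5
clock: 11.8
position: [470.9, 90.8, 36.4]
orientation: [-0.0, 0.999, 0.035, 0.001]
force: [-1.0, 0.8, 6.4]
opening: 36.8
gripper_force: 59.6
```

Gripped at 36.8 mm. Lift straight up and check.

```bash
python3 -m creep '[{"dp":[0,0,-0.5],"spin":0,"fingers":-0.6},{"dp":[0,0,-1],"spin":0,"fingers":-0.6},{"dp":[0,0,-1.5],"spin":0,"fingers":-0.6},{"dp":[0,0,-2],"spin":0,"fingers":-0.6},{"dp":[0,0,-2],"spin":0,"fingers":-0.6}]'
python3 -m creep '[{"dp":[0,0,-2],"spin":0,"fingers":-0.6},{"dp":[0,0,-1],"spin":0,"fingers":-0.6},{"dp":[0,0,0],"spin":0,"fingers":-0.6}]'
python3 - <<'E'
from h import *
st=arm.read_state(); c=arm.capture('wrist'); save(c,'w4.png')
for n in ['wrist','side','scene']:
    st=arm.read_state(); c=arm.capture(n); 
    for d in arm.outline_of(c,'brass_weight'):
        P=cloud(c,d['region'],st); print(n,round(d['p'],2),np.round(px(c,d['point'])),np.median(P,0).round(1),np.percentile(P,[5,95],axis=0).round().tolist())
    if n=='side': cv2.imwrite('pics/s4.png',cv2.resize(c['image'][100:260,230:450,::-1],None,fx=3,fy=3))
    for d in arm.outline_of(c,'notebook')[:1]:
        Q=cloud(c,d['region'],st); Q=Q[(Q[:,2]>13)&(Q[:,2]<19)]; print(n,'nb',d['p'],cv2.minAreaRect(Q[:,:2].astype(np.float32)) if len(Q) else '')
E
```

```text
clock: 12.3
position: [470.2, 90.8, 107.2]
orientation: [-0.0, 0.999, 0.035, 0.0]
force: [0.6, -0.3, 0.1]
opening: 36.7
gripper_force: 60.5
clock: 12.6
position: [470.9, 90.9, 137.2]
orientation: [-0.0, 0.999, 0.035, 0.001]
force: [-0.4, -1.2, -1.5]
opening: 36.3
gripper_force: 60.5
wrist 0.9 [180. 241.] [430.2 180.4   5.2] [[413.0, 164.0, 1.0], [446.0, 197.0, 6.0]]
wrist 0.89 [411. 130.] [542.8 -11.5   7.2] [[522.0, -33.0, 6.0], [563.0, 10.0, 8.0]]
wrist 0.83 [277. 280.] [471.9  90.7 130.6] [[454.0, 75.0, 129.0], [487.0, 106.0, 132.0]]
side 0.71 [346. 235.] [427.1 186.9   6.4] [[411.0, 169.0, 2.0], [443.0, 200.0, 9.0]]
side 0.66 [340. 166.] [539.5  -6.    8.4] [[519.0, -30.0, 3.0], [561.0, 12.0, 10.0]]
side 0.6 [362. 155.] [455.6  91.1 130.2] [[449.0, 77.0, 127.0], [464.0, 104.0, 132.0]]
side nb 0.81 ((459.8663635253906, 426.63348388671875), (126.87105560302734, 91.74906921386719), 82.96209716796875)
scene 0.88 [381. 205.] [534.8  -9.5   8.2] [[516.0, -32.0, 2.0], [556.0, 12.0, 11.0]]
scene 0.79 [367. 192.] [460.6  88.8 130.3] [[448.0, 73.0, 126.0], [482.0, 106.0, 133.0]]
scene 0.58 [325. 276.] [424.7 183.8   6.3] [[409.0, 166.0, 2.0], [442.0, 200.0, 8.0]]
scene nb 0.61 ((458.3596496582031, 427.33905029296875), (127.06867218017578, 93.53399658203125), 82.75483703613281)
```

View pics/w4.png

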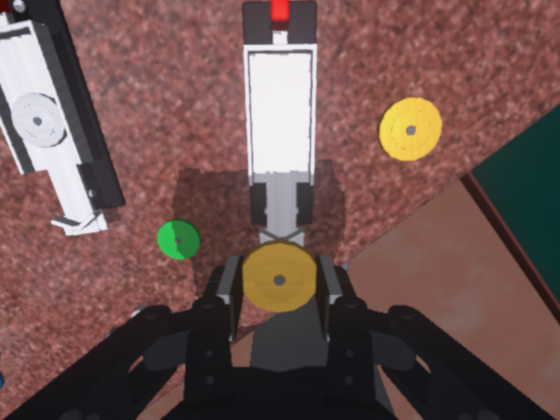

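View pics/s4.png

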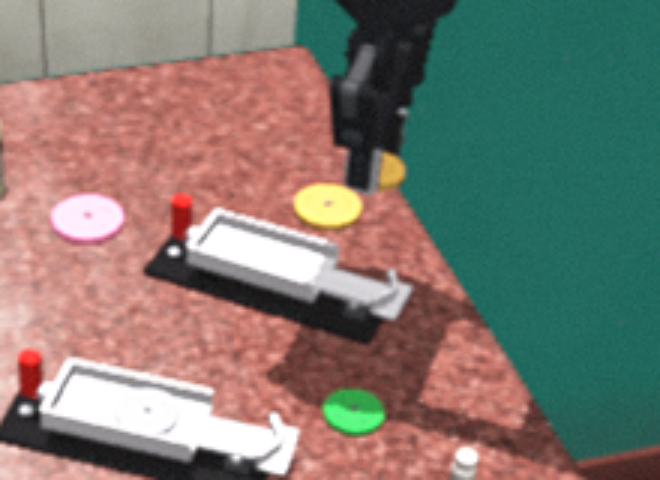

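The disc is held level and centred between the fingers at (279,278), its underside about 12 mm ahead of the TCP. The tray lies flat behind it. The notebook hasn't moved, with its centre at about (459,427), so I'll carry the disc over.

```bash
python3 -m creep '[{"dp":[0.1,-2.5,0],"spin":0,"fingers":-0.6},{"dp":[0.14,-4,0],"spin":0,"fingers":-0.6},{"dp":[0.14,-4,0],"spin":0,"fingers":-0.6},{"dp":[0.14,-4,0],"spin":0,"fingers":-0.6},{"dp":[0.14,-4,0],"spin":0,"fingers":-0.6}]'
python3 -m creep '[{"dp":[0.14,-4,0],"spin":0,"fingers":-0.6},{"dp":[0.14,-4,0],"spin":0,"fingers":-0.6},{"dp":[0.14,-4,0],"spin":0,"fingers":-0.6},{"dp":[0.1,-3.1,0],"spin":0,"fingers":-0.6},{"dp":[0,0,0],"spin":0,"fingers":-0.6}]'
python3 - <<'E'
from h import *
st=arm.read_state(); print(st['position'],st['force'])
for n in ['wrist','side','scene']:
    st=arm.read_state(); c=arm.capture(n)
    if n=='wrist': save(c,'w5.png')
    for d in arm.outline_of(c,'brass_weight')[:4]:
        P=cloud(c,d['region'],st); print(n,round(d['p'],2),np.median(P,0).round(1),np.percentile(P,[5,95],axis=0).round().tolist())
    for d in arm.outline_of(c,'notebook')[:1]:
        Q=cloud(c,d['region'],st); Q=Q[(Q[:,2]>12)&(Q[:,2]<19)]; print(n,'nb',d['p'],cv2.minAreaRect(Q[:,:2].astype(np.float32)) if len(Q) else '',np.median(Q[:,2]))
E
```

```text
clock: 13.6
position: [463.7, 277.4, 135.3]
orientation: [-0.0, 0.999, 0.035, 0.0]
force: [1.2, -0.3, 0.3]
opening: 36.5
gripper_force: 60.5
clock: 14.1
position: [457.9, 429.7, 134.6]
orientation: [-0.0, 0.999, 0.036, -0.0]
force: [-0.2, -0.5, -0.2]
opening: 36.3
gripper_force: 60.5
[457.94156928 429.68945727 134.58996851] [-0.15906089 -0.53074811 -0.15307455]
wrist 0.75 [459.4 429.6 129.4] [[442.0, 414.0, 128.0], [475.0, 445.0, 130.0]]
wrist 0.71 [429.6 184.6   5.5] [[413.0, 166.0, 1.0], [445.0, 200.0, 7.0]]
wrist nb 0.88 ((460.6410827636719, 425.980712890625), (125.6292495727539, 91.3000259399414), 82.70533752441406) 14.485602491562162
side 0.66 [426.5 184.9   6.6] [[411.0, 167.0, 2.0], [443.0, 200.0, 9.0]]
side 0.58 [538.1  -6.9   8.2] [[518.0, -32.0, 3.0], [559.0, 12.0, 10.0]]
side 0.56 [448.6 421.9 130.8] [[438.0, 365.0, 14.0], [492.0, 441.0, 133.0]]
side nb 0.97 ((459.5140686035156, 426.75732421875), (127.09625244140625, 91.54446411132812), 82.5904769897461) 15.601509144647935
scene 0.78 [687.9  99.6   8.5] [[666.0, 75.0, 2.0], [716.0, 122.0, 11.0]]
scene 0.7 [535.1  -9.4   8.1] [[516.0, -33.0, 2.0], [557.0, 11.0, 10.0]]
scene 0.69 [424.7 184.1   6.2] [[409.0, 167.0, 3.0], [442.0, 200.0, 9.0]]
```

```bash
python3 -m creep '[{"dp":[0.15,0.3,2],"spin":0,"fingers":-0.6},{"dp":[0,0,3],"spin":0,"fingers":-0.6},{"dp":[0,0,3],"spin":0,"fingers":-0.6},{"dp":[0,0,1.5],"spin":0,"fingers":-0.6},{"dp":[0,0,0.6],"spin":0,"fingers":-0.6}]'
python3 -m creep '[{"dp":[0,0,0.1],"spin":0,"fingers":-0.6},{"dp":[0,0,0.1],"spin":0,"fingers":-0.6},{"dp":[0,0,0],"spin":0,"fingers":-0.6},{"dp":[0,0,0],"spin":0,"fingers":-0.6}]'
```

```text
clock: 15.05
position: [460.0, 423.3, 32.9]
orientation: [0.001, 0.999, 0.035, -0.001]
force: [-0.7, -0.3, -0.2]
opening: 36.1
gripper_force: 60.5
clock: 15.45
position: [460.6, 424.1, 33.2]
orientation: [-0.0, 0.999, 0.035, 0.0]
force: [-0.1, -0.3, 0.4]
opening: 36.5
gripper_force: 60.5
```

```bash
python3 -m creep '[{"dp":[0,-0.25,0.1],"spin":0,"fingers":-0.6},{"dp":[0,0,0.1],"spin":0,"fingers":-0.6},{"dp":[0,0,0.1],"spin":0,"fingers":-0.6},{"dp":[0,0,0],"spin":0,"fingers":-0.6}]'
python3 -m creep '[{"dp":[0,0,0.1],"spin":0,"fingers":-0.6},{"dp":[0,0,0],"spin":0,"fingers":-0.6},{"dp":[0,0,0],"spin":0,"fingers":-0.6}]'
```

```text
clock: 15.85
position: [460.1, 426.3, 29.0]
orientation: [0.0, 0.999, 0.035, -0.0]
force: [0.1, -0.7, -0.3]
opening: 36.4
gripper_force: 60.5
clock: 16.15
position: [460.2, 426.3, 28.3]
orientation: [0.0, 0.999, 0.035, -0.0]
force: [-0.2, -0.0, -0.3]
opening: 36.7
gripper_force: 60.5
```

```bash
python3 - <<'E'
from h import *
st=arm.read_state(); c=arm.capture('wrist'); print(st['position'])
for k in ['brass_weight','notebook']:
    for d in arm.outline_of(c,k)[:2]:
        P=cloud(c,d['region'],st); print(k,d['p'],np.median(P,0).round(1),np.percentile(P[:,2],[10,25,75,90]).round(1))
E
```

```text
[460.15785134 426.31536865  28.25792486]
brass_weight 0.64 [461.7 426.2  23.1] [22.1 22.6 23.5 23.9]
notebook 0.8 [481.4 431.8  14.5] [13.4 14.  15.  15.5]
```

Gap is about 2.5 mm; continue in 1 mm steps.

```bash
python3 -m creep '[{"dp":[0,0,0.1],"spin":0,"fingers":-0.6},{"dp":[0,0,0],"spin":0,"fingers":-0.6},{"dp":[0,0,0.05],"spin":0,"fingers":-0.6},{"dp":[0,0,0],"spin":0,"fingers":-0.6}]'
python3 -m creep '[{"dp":[0,0,0.05],"spin":0,"fingers":-0.6},{"dp":[0,0,0],"spin":0,"fingers":-0.6},{"dp":[0,0,0],"spin":0,"fingers":-0.6}]'
```

```text
clock: 16.7
position: [460.1, 426.3, 26.7]
orientation: [0.0, 0.999, 0.035, -0.0]
force: [1.5, 0.8, -0.9]
opening: 36.8
gripper_force: 60.5
clock: 17.0
position: [460.2, 426.3, 26.3]
orientation: [-0.0, 0.999, 0.035, -0.0]
force: [0.9, 0.2, -0.7]
opening: 36.5
gripper_force: 60.5
```

```bash
python3 -m creep '[{"dp":[0,0,0.05],"spin":0,"fingers":-0.6},{"dp":[0,0,0],"spin":0,"fingers":-0.6}]'
python3 -m creep '[{"dp":[0,0,0],"spin":0,"fingers":-0.05},{"dp":[0,0,0],"spin":0,"fingers":0.1},{"dp":[0,0,0],"spin":0,"fingers":0.3},{"dp":[0,0,0],"spin":0,"fingers":0.5},{"dp":[0,0,0],"spin":0,"fingers":0.5}]'
python3 -m creep '[{"dp":[0,0,-0.5],"spin":0,"fingers":0.5},{"dp":[0,0,-2],"spin":0,"fingers":0.5},{"dp":[0,0,-3],"spin":0,"fingers":0.5},{"dp":[0,0,-3],"spin":0,"fingers":0.5},{"dp":[0,0,-3],"spin":0,"fingers":0.5}]'
python3 - <<'E'
from h import *
for n in ['wrist','side','scene']:
    st=arm.read_state(); c=arm.capture(n)
    if n=='wrist': save(c,'w6.png')
    for d in arm.outline_of(c,'brass_weight')[:5]:
        P=cloud(c,d['region'],st); print(n,round(d['p'],2),np.median(P,0).round(1),np.percentile(P,[5,95],axis=0).round().tolist())
    for d in arm.outline_of(c,'notebook')[:1]:
        Q=cloud(c,d['region'],st); Q=Q[(Q[:,2]>12)&(Q[:,2]<19)]; print(n,'nb',d['p'],cv2.minAreaRect(Q[:,:2].astype(np.float32)) if len(Q) else '',np.median(Q[:,2]))
E
```

```text
clock: 17.2
position: [460.2, 426.4, 25.9]
orientation: [-0.0, 0.999, 0.035, 0.0]
force: [-0.2, -1.0, 1.3]
opening: 36.6
gripper_force: 60.8
clock: 17.7
position: [460.2, 426.3, 25.8]
orientation: [0.0, 0.999, 0.035, -0.0]
force: [-0.8, 0.5, -0.2]
opening: 63.6
gripper_force: 0.0
clock: 18.2
position: [460.1, 426.3, 142.4]
orientation: [-0.0, 0.999, 0.035, 0.0]
force: [0.5, 0.7, -0.7]
opening: 63.7
gripper_force: 0.0
wrist 0.65 [460.5 426.4  20.6] [[444.0, 411.0, 19.0], [476.0, 442.0, 22.0]]
wrist 0.59 [430.1 184.6   5.6] [[413.0, 167.0, 2.0], [446.0, 200.0, 7.0]]
wrist nb 0.69 ((460.205810546875, 426.1701965332031), (125.3079833984375, 91.72223663330078), 82.38160705566406) 14.51499478804709
side 0.93 [456.4 428.6  21.6] [[440.0, 412.0, 16.0], [474.0, 445.0, 23.0]]
side 0.85 [538.3  -8.    8.3] [[518.0, -32.0, 4.0], [561.0, 12.0, 10.0]]
side 0.68 [426.  186.2   6.6] [[412.0, 170.0, 5.0], [441.0, 200.0, 9.0]]
side nb 0.79 ((459.40167236328125, 426.422119140625), (127.31590270996094, 91.45608520507812), 82.5176773071289) 15.663529209484523
scene 0.9 [536.9  -8.8   8.1] [[517.0, -30.0, 5.0], [559.0, 11.0, 10.0]]
scene 0.71 [686.4 101.5   8.6] [[665.0, 78.0, 3.0], [711.0, 123.0, 11.0]]
scene 0.66 [454.5 427.   21.7] [[439.0, 411.0, 19.0], [472.0, 442.0, 24.0]]
scene 0.53 [423.8 183.5   6.5] [[408.0, 168.0, 3.0], [441.0, 200.0, 9.0]]
scene nb 0.94 ((458.6435852050781, 427.159423828125), (127.9060287475586, 93.67998504638672), 82.0336685180664) 15.749307182251414
```

View pics/w6.png

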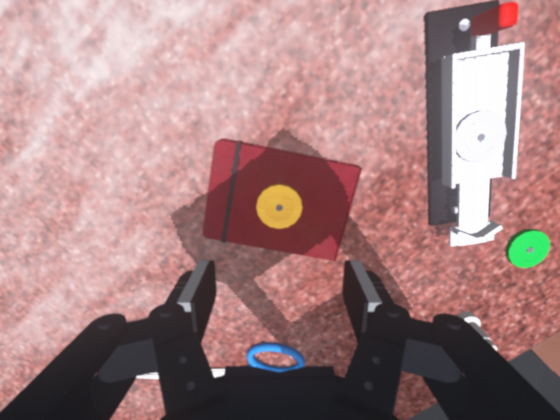

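The disc at (279,206) lies flat in the middle of the notebook, which hasn't moved, and the gripper is clear.

```bash
python3 -c "
from cell import arm
print(arm.hand_in())"
```

```text
the job is handed in; nothing more can be done
None
```

I lifted the tray to slide the brass weight into the pick-up corner, lowered it flat, and laid the weight flat on the middle of the red notebook. The notebook did not move measurably, and the job was handed in at about 18 s on the robot's clock; the hand-in returned no verdict.

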